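# Rack the mailing cartons heavy end down and latch the keeper

## Task

Put every brown carton from the counter into the sloping rack, one to a channel, lying flat on the bed with its heavy end down in the foot of the channel; the cartons look alike at both ends, so lift each by its middle to feel which end is heavy. Only when all of them are in, press the rack's side lever down until it clicks and stays down by itself, closing the keeper bar over them. Leave the other things on the counter where they are.

Things in the scene. Friction and masses are not known exactly. Their poses are not given: they have to be found in the camera images.
- bed: aluminium bed (200 x 352 mm) of the grey rack, rising away from the robot at 33 degrees. Origin: on its surface at the low edge, mid-width; x up the slope, y across to the left, z square out of the surface. A foot lip 37 mm high closes the low edge (x = 0). The foot plate covers x 0 to 62 mm; black guide blocks 25 mm high on x 0 to 45 mm leave four channels 56 mm wide; the rest is open
- head_rail: aluminium cross rail of the bed, 22 mm wide, the whole bed's width, 135 to 157 mm up the bed, its top 1.5 mm below the bed's surface. Origin: middle of its top face. Black guide blocks 20 mm high on it leave gaps 62 mm wide in line with the channels. A carton lying heavy end down rests on the foot plate and hardly touches the rail; heavy end up, it leans on the rail
- lever (a joint): press lever at the rack's left (+y) side, rad: 0 = raised, 29 degrees above level; grows as its pad is pressed down. A spring resists: 2 N at the pad when raised, 5 to 8 N low down. At 0.5 (level) a sprung pawl snaps over and holds it: press on to the stop at 0.53, then let go. Not latched, it springs back to 0; latched, it has no release in reach
- keeper (a joint): steel keeper bar behind the bed's top, geared to the lever, not to be handled: 0 = tilted back out of the way, its bar then behind the rack and 235 mm above the counter; 1.9 rad = swung over the upper ends of the cartons, 15 to 20 mm clear of cartons that lie flat on the bed
- lever_pad (a point): centre of the top face of the lever's black pad (45 x 42 mm), at the lever's end nearest the robot, 125 mm from its hinge, which is parallel to the bed's y axis and lies further from the robot. Pressed, the pad moves about 60 mm down and 15 mm towards the robot
- slot1 (a point): where the centre of a carton comes to lie in channel 1 of 4 (1 = rightmost, -y): 85 mm up the bed from the foot lip and 22 mm off its surface. Axes as the bed's. Channels are 82 mm apart. Laid here parallel to the slope, a carton stays or slides down to the lip
- slot2 (a point): where the centre of a carton comes to lie in channel 2 of 4 (1 = rightmost, -y): 85 mm up the bed from the foot lip and 22 mm off its surface. Axes as the bed's. Channels are 82 mm apart. Laid here parallel to the slope, a carton stays or slides down to the lip
- slot3 (a point): where the centre of a carton comes to lie in channel 3 of 4 (1 = rightmost, -y): 85 mm up the bed from the foot lip and 22 mm off its surface. Axes as the bed's. Channels are 82 mm apart. Laid here parallel to the slope, a carton stays or slides down to the lip
- slot4 (a point): where the centre of a carton comes to lie in channel 4 of 4 (1 = rightmost, -y): 85 mm up the bed from the foot lip and 22 mm off its surface. Axes as the bed's. Channels are 82 mm apart. Laid here parallel to the slope, a carton stays or slides down to the lip
- carton1: plain brown mailing carton, 170 x 44 x 44 mm, lying down at the start, 0.25 to 0.42 kg, the same outside at both ends. Origin at its geometric centre, x along its length. Heavy contents are fixed at one end, so that its centre of mass lies 40 mm from the middle towards that end; which end differs from carton to carton (it may be the +x or the -x end) and cannot be seen, only felt. May be absent
- carton2: plain brown mailing carton, 170 x 44 x 44 mm, lying down at the start, 0.25 to 0.42 kg, the same outside at both ends. Origin at its geometric centre, x along its length. Heavy contents are fixed at one end, so that its centre of mass lies 40 mm from the middle towards that end; which end differs from carton to carton (it may be the +x or the -x end) and cannot be seen, only felt. May be absent
- carton3: plain brown mailing carton, 170 x 44 x 44 mm, lying down at the start, 0.25 to 0.42 kg, the same outside at both ends. Origin at its geometric centre, x along its length. Heavy contents are fixed at one end, so that its centre of mass lies 40 mm from the middle towards that end; which end differs from carton to carton (it may be the +x or the -x end) and cannot be seen, only felt. May be absent
- carton4: plain brown mailing carton, 170 x 44 x 44 mm, lying down at the start, 0.25 to 0.42 kg, the same outside at both ends. Origin at its geometric centre, x along its length. Heavy contents are fixed at one end, so that its centre of mass lies 40 mm from the middle towards that end; which end differs from carton to carton (it may be the +x or the -x end) and cannot be seen, only felt. May be absent
- mug: white mug, 80 mm wide, 90 mm tall, standing about on the counter: leave it alone. Origin at the centre of its underside
- stamp: turned wooden hand stamp, 48 mm wide, 88 mm tall, standing about on the counter: leave it alone. Origin at the centre of its underside
- ink_pad: flat ink pad, 75 x 110 x 12 mm, standing about on the counter: leave it alone. Origin at the centre of its underside
- stapler: stapler, 150 x 36 x 50 mm, standing about on the counter: leave it alone. Origin at the centre of its underside
- glue: white glue bottle, 52 mm wide, 110 mm tall, standing about on the counter: leave it alone. Origin at the centre of its underside

How it is judged:
On the way, in this order (a step that is already met when the one before it is completed fails the run):
1. every carton present lies in the rack, heavy end down, with the lever still up (x of carton1 in the frame of bed between 0.068 and 0.108 m and y of carton1 in the frame of bed between -0.15 and 0.15 m and z of carton1 in the frame of bed between 0.012 and 0.033 m and angle between the x axis of each of carton1, carton2, carton3, carton4 and the x axis of bed, either way round below 0.2 rad and contact force between each of carton1, carton2, carton3, carton4 and head_rail below 0.6 N and linear speed of each of carton1, carton2, carton3, carton4 below 0.03 m/s and x of carton2 in the frame of bed between 0.068 and 0.108 m and y of carton2 in the frame of bed between -0.15 and 0.15 m and z of carton2 in the frame of bed between 0.012 and 0.033 m and x of carton3 in the frame of bed between 0.068 and 0.108 m and y of carton3 in the frame of bed between -0.15 and 0.15 m and z of carton3 in the frame of bed between 0.012 and 0.033 m and x of carton4 in the frame of bed between 0.068 and 0.108 m and y of carton4 in the frame of bed between -0.15 and 0.15 m and z of carton4 in the frame of bed between 0.012 and 0.033 m and value of joint lever below 0.3 rad), for 0.2 s.
2. the lever is pressed down to its catch (value of joint lever above 0.46 rad), for 0.2 s.
At the end, for the whole second after the job is handed in: Every carton present lies in the rack: centre 68 to 108 mm up the bed from the lip, 12 to 33 mm off its surface, within 0.2 rad of the slope line, heavy end down (bearing on the head rail with under 0.6 N); the lever stays latched (over 0.46 rad) (x of carton1 in the frame of bed between 0.068 and 0.108 m and y of carton1 in the frame of bed between -0.15 and 0.15 m and z of carton1 in the frame of bed between 0.012 and 0.033 m and angle between the x axis of each of carton1, carton2, carton3, carton4 and the x axis of bed, either way round below 0.2 rad and contact force between each of carton1, carton2, carton3, carton4 and head_rail below 0.6 N and x of carton2 in the frame of bed between 0.068 and 0.108 m and y of carton2 in the frame of bed between -0.15 and 0.15 m and z of carton2 in the frame of bed between 0.012 and 0.033 m and x of carton3 in the frame of bed between 0.068 and 0.108 m and y of carton3 in the frame of bed between -0.15 and 0.15 m and z of carton3 in the frame of bed between 0.012 and 0.033 m and x of carton4 in the frame of bed between 0.068 and 0.108 m and y of carton4 in the frame of bed between -0.15 and 0.15 m and z of carton4 in the frame of bed between 0.012 and 0.033 m and value of joint lever above 0.46 rad); the robot touches nothing.
It fails at once if another thing on the counter is shifted by more than 60 mm or knocked over (distance of any of mug, stamp, ink_pad, stapler, glue from where it was at the start of the episode above 0.06 m or angle between any of mug, stamp, ink_pad, stapler, glue's own z axis and vertical above 0.8 rad).
Of carton1, carton2, carton3, carton4 only 3 to 4 are there at a start; the rules pass over those that are not, and their reading is None.
At some moment in a run one of carton1, carton2, carton3, carton4 may be knocked a few centimetres aside while the robot is not near it.
Once in a run the grip may slacken for a moment while it holds something.
It also fails if it takes over 210 s, if anything falls off the work surface, if the arm or the gripper's body presses on something with over 40 N, if the wrist force passes 120 N, or if a joint passes its speed limit or range.

## Robot

A 6-joint arm with a two-finger parallel gripper is mounted at the origin on the work surface. World frame = base frame: x ahead of the robot, y to its left, z up, the work surface at z = 0. Lengths are in m, angles in rad, forces in N, time in s.
With the tool pointing down it reaches from about 0.325 to 0.875 m from the base axis. Payload 4.4 kg.
Tool frame: the origin (TCP) lies midway between the tips of the shut fingers; the grasp point (between the pads) lies 19 mm behind it; z points along the fingers, y is the line along which they close (so a half turn about z gives the same grasp; the last joint's range is limited). The gripper opens to 85 mm and grips with 20 to 120 N. Pads are 22 mm wide; open, the fingers measure 114 mm over their backs; the gripper's body (76 mm by 85 mm) begins 54 mm behind the grasp point. The pads swing forward as they close: fully open they stand 13 mm farther back than shut.
Start: joints at [-1.312, 0.207, 1.542, -0, 1.393, -0.15], TCP at [0.229, -0.528, 0.231] pointing down, gripper open.
Joint ranges: [-2.73, 2.73], [-0.86, 2.22], [0.23, 2.46], [-1.11, 4.25], [0.08, 2.63], [-2.82, 2.82]. Speed limits (rad/s): [2.79, 2.79, 3.14, 3.14, 3.14, 3.14].

## Interface

Orientations are given as a unit quaternion [w, x, y, z].
In Python, from bench import manip, viewer, sensors gives the robot as it stands (manip), with the cameras (viewer) and the readings (sensors). Calls block until the motion is done:
- manip.move_to(position, orientation): joint-space move of the TCP to a pose.
- manip.line_to(position, max_speed=0.15, attitude=None): straight line of the TCP; attitude=None keeps the orientation; max_speed is the mean speed in m/s.
- manip.move_j(angles): joint-space move.
- manip.gripper_to(opening): opening from 0.0 (shut) to 1.0 (fully open); the grip force is fixed at half the most; returns when the fingers have stopped.
- manip.dwell(seconds).
- manip.solve_ik(position, orientation): joint angles nearest the present ones, or None.
- sensors.get_state(): the state.
- viewer.capture(name): name is "scene" or "top" or "wrist"; returns a dict with "color" (400x640x3 uint8, red, green, blue), "intrinsics" (3x3 intrinsics, pixels), "distortion" ([k1, k2, p1, p2, k3] as OpenCV has them; the pictures are not rectified), "eye" and "orientation" of the camera in the world; the wrist camera has in their place "tool_from_camera" (4x4, takes a point from camera to tool coordinates, whose origin is the TCP and whose axes are the flange's). Camera axes: x right, y up, looking along -z (the intrinsics and any distortion apply to the point x, -y, -z); pixel columns grow to the right and rows downward; lengths in m; the calibration is good to about 2 mm. A picture is of the moment at which its call begins: read the wrist's pose just before it. There is no depth.
A pose or a line that the arm cannot do raises manip.IKError and nothing moves.
- manip.job_done(): hands the job in; it is judged then, once.
The state is a dict: "clock": time; "joint_pos": joint angles; "qd": joint speeds; "tau": joint torques, N m; "tool_pos": TCP position; "orientation": TCP orientation; "wrist_force": force on the tool from outside, world axes, zero at the start; "moment": the same for the moment, N m; "gripper_width": opening from 0.0 (shut) to 1.0 (fully open); "gripper_force": force on a finger pad.
Only numpy, scipy, OpenCV 4.12 (cv2) and the standard library are available. Lean on these libraries where they do the work, as an engineer would, in place of code of your own. Each camera call takes 0.05 s, during which the arm holds its last target. There are 200 camera calls.

## Working session

There is one attempt and no reset: what is moved stays moved. The work goes in short steps, each a Python script; the robot and the scene stay as the last script left them, time stands still between calls to the robot, and variables do not carry over. Pictures are saved under pics/ and viewed, at most 14 in all, crops included, and the job is handed in when it is done.

```bash
ls; mkdir -p pics; python3 - <<'E'
from bench import manip, viewer, sensors
import cv2,json
import numpy as np
for n in("scene","top"):
    c=viewer.capture(n); cv2.imwrite(f"pics/{n}0.png",c["color"][:,:,::-1])
    print(n,np.round(c["intrinsics"],1).tolist(),c["distortion"],c["eye"],c["orientation"])
s=sensors.get_state();print(s)
c=viewer.capture("wrist");print(c["tool_from_camera"],c["intrinsics"])
E
```

```text
bench.py
pics
scene [[362.3, 0.0, 321.8], [0.0, 362.3, 198.9], [0.0, 0.0, 1.0]] [-0.04390485  0.          0.          0.          0.        ] [1.07155482 0.73985924 0.99415301] [0.29372132 0.11695478 0.37529077 0.8713244 ]
top [[463.4, 0.0, 320.0], [0.0, 463.4, 206.9], [0.0, 0.0, 1.0]] [-0.05268387  0.          0.          0.          0.        ] [0.35718438 0.02222981 1.4643381 ] [ 0.7119134   0.04821428 -0.05959573 -0.69807095]
{'clock': 0.1, 'joint_pos': array([-1.31252072e+00,  2.07364185e-01,  1.54284044e+00,  1.98444816e-05,
        1.39350181e+00, -1.50510307e-01]), 'qd': array([ 0.00040418, -0.00142038, -0.0022758 ,  0.00095833, -0.00293966,
        0.00170274]), 'tau': array([-3.21281213e-04, -3.84089684e+01, -2.92547876e+01, -1.60806267e-04,
        4.84453616e-03, -3.42298115e-06]), 'tool_pos': array([ 0.22837009, -0.52694624,  0.23021127]), 'orientation': array([-1.05588329e-03,  9.79184189e-01,  2.02970953e-01, -4.71698721e-05]), 'wrist_force': array([-0.00032139,  0.08501077, -0.1997402 ]), 'moment': array([ 0.00015739, -0.00312261,  0.01406965]), 'gripper_force': 0.0, 'gripper_width': 0.9989190039481493}
[[-2.25211563e-03  9.66047988e-01  2.58352885e-01  6.55808656e-02]
 [ 9.99997388e-01  2.27652256e-03  2.04680159e-04 -1.99136808e-04]
 [-3.90415315e-04  2.58352671e-01 -9.66050591e-01 -1.42709951e-01]
 [ 0.00000000e+00  0.00000000e+00  0.00000000e+00  1.00000000e+00]] [[345.06341695   0.         313.80132371]
 [  0.         345.06341695 196.27042045]
 [  0.           0.           1.        ]]
```

View pics/scene0.png

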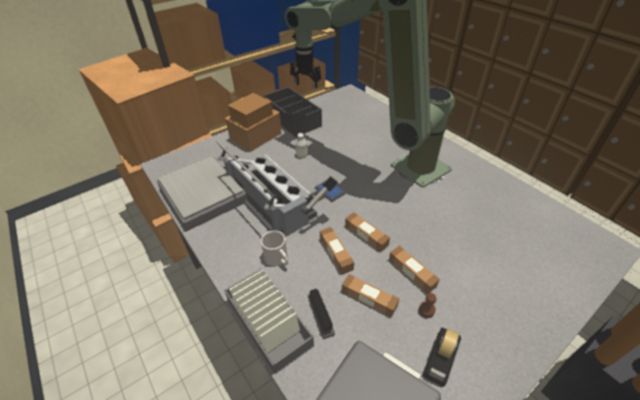

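View pics/top0.png

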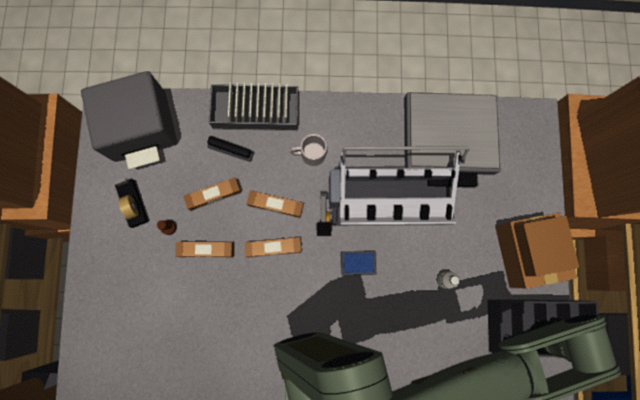

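The scene view shows four cartons, at (367,231), (336,249), (413,268) and (369,294). In the top view they are at (212,193), (275,204), (204,249) and (273,247). The rack spans columns 340–457 and rows 150–224 in the top view, with the lever pad at (324,228). Next I'll zoom in on the rack.

```bash
cat > h.py <<'E'
from bench import manip, viewer, sensors
import numpy as np, cv2
from scipy.spatial.transform import Rotation as R
def q2R(q): return R.from_quat([q[1],q[2],q[3],q[0]])
def Rq(r): q=r.as_quat(); return np.array([q[3],*q[:3]])
F=np.diag([1.,-1,-1])
class Cam:
    def __init__(s,name,c=None):
        st=sensors.get_state(); c=c or viewer.capture(name); s.img=c["color"][:,:,::-1].copy(); s.K=np.array(c["intrinsics"]); s.d=np.array(c["distortion"],float)
        if "eye" in c: s.e=np.array(c["eye"]); s.M=q2R(c["orientation"]).as_matrix()@F
        else:
            T=np.array(c["tool_from_camera"]); W=q2R(st["orientation"]).as_matrix(); s.e=st["tool_pos"]+W@T[:3,3]; s.M=W@T[:3,:3]@F
    def ray(s,p):
        u=cv2.undistortPoints(np.array(p,float).reshape(-1,1,2),s.K,s.d)[:,0]
        return np.c_[u,np.ones(len(u))]@s.M.T
    def at_z(s,p,z):
        r=s.ray(p); return s.e+r*((z-s.e[2])/r[:,2:])
    def proj(s,P):
        return cv2.projectPoints((np.array(P,float).reshape(-1,3)-s.e)@s.M,np.zeros(3),np.zeros(3),s.K,s.d)[0][:,0]
def tri(cs,ps):
    A=np.zeros((3,3));b=np.zeros(3)
    for c,p in zip(cs,ps):
        r=c.ray([p])[0];r/=np.linalg.norm(r);Q=np.eye(3)-np.outer(r,r);A+=Q;b+=Q@c.e
    return np.linalg.solve(A,b)
def down(yaw):  # tool z down, tool y along world angle yaw
    y=np.array([np.cos(yaw),np.sin(yaw),0]);z=np.array([0,0,-1.]);return R.from_matrix(np.c_[np.cross(y,z),y,z])
E
python3 - <<'E'
from h import *
t=cv2.imread("pics/top0.png");s=cv2.imread("pics/scene0.png")
a=cv2.resize(t[140:240,310:470],None,fx=5,fy=5,interpolation=cv2.INTER_CUBIC)
b=cv2.resize(s[130:240,210:350],None,fx=5,fy=5,interpolation=cv2.INTER_CUBIC)
cv2.imwrite("pics/tc.png",a);cv2.imwrite("pics/sc.png",b)
E
```

```text
(no output)
```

View pics/tc.png

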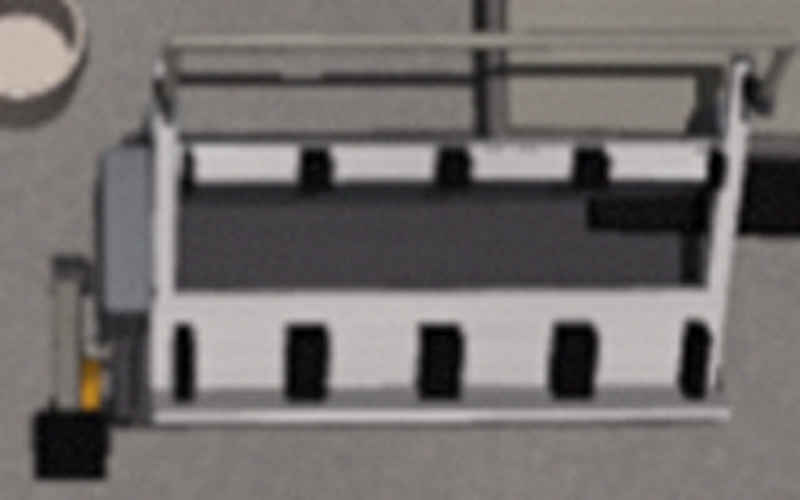

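View pics/sc.png

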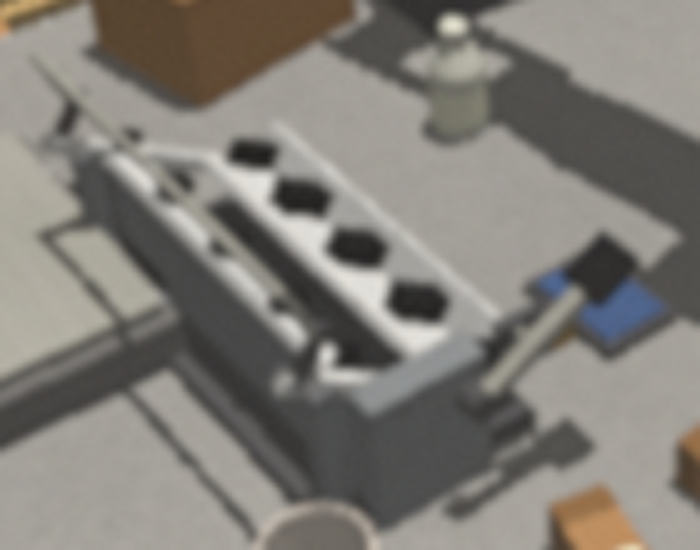

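The top crop shows the block bases at crop (306,323), (441,323) and (577,322), the lip top on row 410, the foot-plate edge on row 291 and the rail on rows 140–183. In the scene crop the lip runs from (277,122) to (498,318), and the lever pad is at (602,268). I'll fit a rough bed pose from these and detect the cartons.

```bash
cat > rough.py <<'E'
from h import *
from scipy.optimize import least_squares
def bedT(p):
    r=R.from_euler('z',p[3])*R.from_euler('y',-np.radians(33)); return r,np.array(p[:3])
def fit(obs,p0):
    # obs: (cam, bedpoint, u or None, v or None, weight)
    def f(p):
        r,t=bedT(p);o=[]
        for c,b,u,v,w in obs:
            q=c.proj(r.apply(np.array(b)/1000)+t)[0]
            if u is not None:o.append(w*(q[0]-u))
            if v is not None:o.append(w*(q[1]-v))
        return o
    s=least_squares(f,p0,loss='soft_l1');return s.x,np.array(f(s.x))
E
python3 - <<'E'
from rough import *
t=Cam("top");s=Cam("scene")
T=lambda b,u,v,w=1:(t,b,None if u is None else u/5+310-.4,None if v is None else v/5+140-.4,w)
S=lambda b,u,v,w=1:(s,b,u/5+210-.4,v/5+130-.4,w)
obs=[T((45,82,0),306,323),T((45,0,0),441,323),T((45,-82,0),577,322),T((62,0,0),None,291),T((0,0,37),None,410),
T((135,0,-1.5),None,183),T((157,0,-1.5),None,140),S((0,-176,37),277,122,.5),S((0,176,37),498,318,.5),S((62,41,0),360,308,.5)]
p,e=fit(obs,[.5,-.1,.05,0]);print(p,e.round(2))
pad=tri([t,s],[(70/5+310,445/5+140),(602/5+210,268/5+130)]);print("pad",pad)
# cartons by colour
hsv=cv2.cvtColor(t.img,cv2.COLOR_BGR2HSV)
m=cv2.inRange(hsv,(5,90,60),(22,255,255));m=cv2.morphologyEx(m,cv2.MORPH_CLOSE,np.ones((15,15)))
for c in cv2.findContours(m,0,2)[0]:
    if 500<cv2.contourArea(c)<3000:
        r=cv2.minAreaRect(c);b=cv2.boxPoints(r)
        w=t.at_z(b,.03);k=w.mean(0);e1=w[1]-w[0];e2=w[2]-w[1]
        l=e1 if np.linalg.norm(e1)>np.linalg.norm(e2) else e2
        print(np.round(r[0]),k.round(3),np.linalg.norm(e1).round(3),np.linalg.norm(e2).round(3),np.degrees(np.arctan2(l[1],l[0])).round(1))
for q in[(167,227),(313,148),(230,148),(358,262),(448,279)]:print(q,t.at_z([q],.02).round(3))
E
```

```text
[ 0.54973216 -0.23754501  0.04320012  0.02018621] [ 0.42 -0.63  0.06 -0.6  -0.63 -0.37  0.7   0.5  -0.33  1.32 -0.49 -0.26
  2.34  2.28 -2.08 -2.36]
pad [ 0.49321992 -0.00797336  0.16368009]
[238. 248.] [0.445 0.251 0.03 ] 0.388 0.055 -86.9
[243. 195.] [0.61  0.244 0.03 ] 0.107 0.378 -93.2
(167, 227) [[0.506 0.479 0.02 ]]
(313, 148) [[0.771 0.027 0.02 ]]
(230, 148) [[0.765 0.294 0.02 ]]
(358, 262) [[ 0.409 -0.12   0.02 ]]
(448, 279) [[ 0.361 -0.401  0.02 ]]
```

```bash
cat > task.py <<'E'
from rough import *
from scipy.optimize import minimize
def cmask(img):
    h=cv2.cvtColor(img,cv2.COLOR_BGR2HSV)
    m=cv2.inRange(h,(4,80,50),(24,255,255))|cv2.inRange(h,(8,15,165),(40,255,255))
    return cv2.morphologyEx(m,cv2.MORPH_OPEN,np.ones((3,3)))
C8=np.array([[a,b,c] for a in(-85,85) for b in(-22,22) for c in(-22,22)])/1000
def refine(cam,p):
    """p=(x,y,yaw) guess -> pose, IoU, using silhouette of the carton lying on the counter"""
    n,l,st,ce=cv2.connectedComponentsWithStats(cmask(cam.img))
    q=cam.proj([p[0],p[1],.03])[0]
    big=[i for i in range(1,n) if st[i,4]>150]
    i=min(big,key=lambda i:np.hypot(*(ce[i]-q)))
    pts=cv2.findContours((l==i).astype(np.uint8),0,2)[0]
    hull=cv2.convexHull(np.vstack(pts)); A=np.zeros(cam.img.shape[:2],np.uint8); cv2.fillConvexPoly(A,hull,255)
    Af=cv2.GaussianBlur(A,(0,0),1.2).astype(float)
    def cost(v):
        P=R.from_euler('z',v[2]).apply(C8)+[v[0],v[1],.022]
        h=cv2.convexHull(cam.proj(P).astype(np.float32)); B=np.zeros_like(A)
        cv2.fillConvexPoly(B,np.round(h*16).astype(np.int32),255,cv2.LINE_AA,4)
        return np.abs(cv2.GaussianBlur(B,(0,0),1.2)-Af).sum()/Af.sum()
    c0=cam.at_z([ce[i]],.03)[0]
    best=None
    for y0 in(p[2],p[2]+.3,p[2]-.3):
        s=minimize(cost,[c0[0],c0[1],y0],method='Nelder-Mead',options=dict(initial_simplex=np.array([c0[0],c0[1],y0])+np.array([[0,0,0],[.015,0,0],[0,.015,0],[0,0,.15]]),xatol=1e-4,fatol=1e-5))
        if best is None or s.fun<best.fun:best=s
    return best.x,best.fun
E
python3 - <<'E'
from task import *
t=Cam("top")
for a,b in(((187,202),(239,183)),((249,196),(302,211)),((177,248),(233,250)),((246,250),(301,243))):
    w=t.at_z([a,b],.03);d=w[1]-w[0];g=[*w.mean(0)[:2],np.arctan2(d[1],d[0])]
    v,f=refine(t,g);print(np.round(g,3),v.round(3),round(f,3))
    for k in(0,np.pi):
        j=manip.solve_ik([v[0],v[1],.006],Rq(down(v[2]+np.pi/2+k)));print("  grasp",k,None if j is None else np.round(j,2))
r,o=bedT([.5497,-.2375,.0432,.0202])
for i in range(4):
    for s in(1,-1):
        M=r.as_matrix();y=s*M[:,1];z=-M[:,2];Q=R.from_matrix(np.c_[np.cross(y,z),y,z])
        for hgt in(.022,.15):
            P=r.apply([.088,-.123+.082*i,hgt])+o+.016*z
            j=manip.solve_ik(P,Rq(Q));print("slot",i+1,s,hgt,P.round(3),None if j is None else np.round(j,2))
# wrist look at the rack
P=np.array([.50,-.23,.32]);manip.move_to(P,Rq(down(np.pi/2)))
c=Cam("wrist");cv2.imwrite("pics/w1.png",c.img);np.savez("w1.npz",e=c.e,M=c.M,K=c.K,d=c.d);print(sensors.get_state()["clock"])
E
```

```text
[ 0.617  0.338 -1.191] [ 0.615  0.343 -1.206] 0.101
  grasp 0 [ 0.39  0.7   1.33 -0.    1.11  0.02]
  grasp 3.141592653589793 None
[ 0.586  0.141 -1.828] [ 0.587  0.144 -1.777] 0.069
  grasp 0 [ 0.1   0.53  1.62 -0.    0.99  0.3 ]
  grasp 3.141592653589793 None
[ 0.439  0.354 -1.585] [ 0.44   0.361 -1.567] 0.089
  grasp 0 [ 0.54  0.48  1.71 -0.    0.96  0.53]
  grasp 3.141592653589793 [ 0.54  0.48  1.71 -0.    0.96 -2.61]
[ 0.451  0.142 -1.424] [ 0.451  0.145 -1.463] 0.046
  grasp 0 [ 0.13  0.32  1.95 -0.    0.87  0.02]
  grasp 3.141592653589793 None
slot 1 1 0.022 [ 0.623 -0.359  0.096] None
slot 1 1 0.15 [ 0.553 -0.36   0.204] [-0.93  0.19  1.74  0.58  0.94 -2.8 ]
slot 1 -1 0.022 [ 0.623 -0.359  0.096] [-0.83  0.43  1.67  0.65  0.74  0.3 ]
slot 1 -1 0.15 [ 0.553 -0.36   0.204] [-0.93  0.19  1.74  0.58  0.94  0.34]
slot 2 1 0.022 [ 0.621 -0.277  0.096] [-0.72  0.34  1.8   0.65  0.66 -2.77]
slot 2 1 0.15 [ 0.551 -0.278  0.204] [-0.82  0.07  1.87  0.56  0.88 -2.71]
slot 2 -1 0.022 [ 0.621 -0.277  0.096] [-0.72  0.34  1.8   0.65  0.66  0.38]
slot 2 -1 0.15 [ 0.551 -0.278  0.204] [-0.82  0.07  1.87  0.56  0.88  0.44]
slot 3 1 0.022 [ 0.619 -0.195  0.096] [-0.59  0.27  1.9   0.62  0.57 -2.65]
slot 3 1 0.15 [ 0.55  -0.196  0.204] [-0.69 -0.03  1.97  0.51  0.81 -2.57]
slot 3 -1 0.022 [ 0.619 -0.195  0.096] [-0.59  0.27  1.9   0.62  0.57  0.5 ]
slot 3 -1 0.15 [ 0.55  -0.196  0.204] [-0.69 -0.03  1.97  0.51  0.81  0.58]
slot 4 1 0.022 [ 0.618 -0.113  0.096] [-0.44  0.22  1.97  0.54  0.49 -2.46]
slot 4 1 0.15 [ 0.548 -0.115  0.204] [-0.52 -0.11  2.04  0.43  0.75 -2.37]
slot 4 -1 0.022 [ 0.618 -0.113  0.096] [-0.44  0.22  1.97  0.54  0.49  0.68]
slot 4 -1 0.15 [ 0.548 -0.115  0.204] [-0.52 -0.11  2.04  0.43  0.75  0.78]
2.1
```

View pics/w1.png

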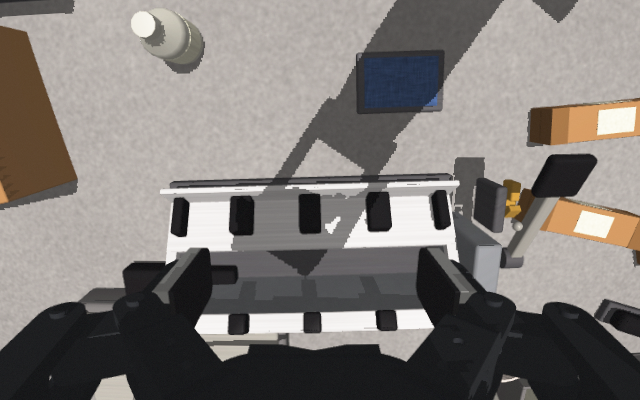

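The wrist view has the block bases at (242,235), (310,233) and (379,230), the plate edge at row 248 for column 310, the lip's inner top at row 190, the rail at rows 316–331 and the pad at (566,174). I'll refit the bed and take the first carton.

```bash
cat >> task.py <<'E'
GOFF=.014   # carton centre lies this far behind the TCP along tool z
def grasp(guess,slot_hint=None):
    """guess=(x,y,yaw); looks, grasps, lifts, returns pose and moment along tool y (+: heavy end on tool +x?)"""
    Q=down(guess[2]+np.pi/2); tx=Q.apply([1,0,0])
    manip.gripper_to(1.0)
    manip.move_to([guess[0]-.0*tx[0],guess[1]-.0*tx[1],.22],Rq(Q))
    c=Cam("wrist"); v,f=refine(c,guess); print("refined",v.round(4),"err",round(f,3)); 
    return v,f,c
def pick(v):
    Q=down(v[2]+np.pi/2)
    manip.move_to([v[0],v[1],.12],Rq(Q)); manip.line_to([v[0],v[1],.022-GOFF],.12)
    manip.gripper_to(0.0); manip.dwell(.1)
    s0=sensors.get_state(); manip.line_to([v[0],v[1],.10],.08); manip.dwell(.4); s=sensors.get_state()
    m=q2R(s["orientation"]).inv().apply(s["moment"]); F=s["wrist_force"]
    print("grip",round(s["gripper_width"],3),round(s["gripper_force"],1),"F",F.round(2),"m_tool",m.round(3),"clock",round(s["clock"],1))
    return m,F
E
python3 - <<'E'
from task import *
t=Cam("top");s=Cam("scene")
class L(Cam):
    def __init__(s):
        z=np.load("w1.npz");s.e,s.M,s.K,s.d=z["e"],z["M"],z["K"],z["d"]
w=L()
T=lambda b,u,v,k=1:(t,b,None if u is None else u/5+310-.4,None if v is None else v/5+140-.4,k)
S=lambda b,u,v,k=1:(s,b,u/5+210-.4,v/5+130-.4,k)
obs=[T((45,82,0),306,323),T((45,0,0),441,323),T((45,-82,0),577,322),T((62,0,0),None,291),T((0,0,37),None,410),
T((135,0,-1.5),None,183),T((157,0,-1.5),None,140),S((0,-176,37),277,122,.2),S((0,176,37),498,318,.2),
(w,(45,-82,0),242,235,1),(w,(45,0,0),310,233,1),(w,(45,82,0),379,230,1),(w,(62,0,0),None,248,1),(w,(0,0,37),None,190,1),(w,(135,-41,-1.5),None,316,.7),(w,(157,-41,-1.5),None,331,.7)]
p,e=fit(obs,[.55,-.2375,.043,0.02]);print(p,e.round(2));np.save("bed.npy",p)
pad=tri([t,w],[(324,229),(566,174)]);print("pad",pad,t.proj(pad),w.proj(pad),s.proj(pad));r,o=bedT(p);print("pad in bed",r.inv().apply(pad-o).round(3),"bed origin-> pad z")
v,f,c=grasp((.451,.145,-1.463));
print("m",f)
cv2.imwrite("pics/w2.png",c.img)
if f<.08: pick(v)
E
```

```text
[ 0.54785932 -0.23637512  0.04886821  0.03228961] [ 0.13 -0.01 -0.12 -0.3  -0.72 -0.39  0.99  0.88 -0.14  1.48 -0.22 -0.29
  1.13  0.62  0.32  0.77  0.09  0.59 -0.83  1.25 -0.36 -1.83 -2.21  1.62]
pad [ 0.49302807 -0.00894128  0.1739266 ] [[323.97429209 229.1828413 ]] [[565.87557916 174.58153716]] [[329.7269825  181.13186612]]
pad in bed [0.028 0.229 0.131] bed origin-> pad z
refined [ 0.4466  0.1513 -1.4433] err 0.173
m 0.1727462587078105
```

View w2.

View pics/w2.png

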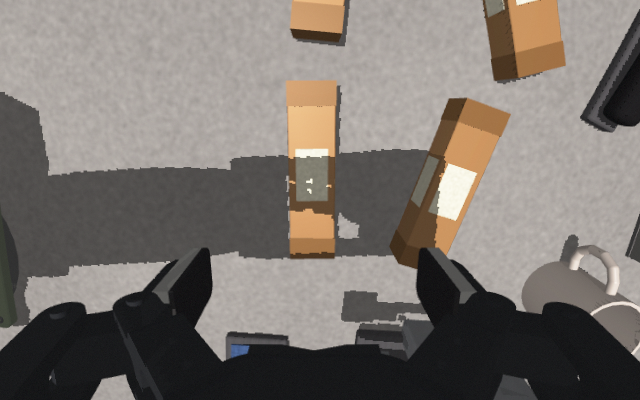

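The wrist view shows the carton across columns 287–336 and rows 80–258, with the arm's shadow splitting its label at (312,175). I'll merge the mask pieces that fall inside the expected outline.

```bash
python3 - <<'E'
s=open("task.py").read()
a=s.index("    q=cam.proj([p[0]");b=s.index("    hull=")
s=s[:a]+'''    P=R.from_euler('z',p[2]).apply(C8)+[p[0],p[1],.022]
    px=cam.proj(P); Z=np.zeros(cam.img.shape[:2],np.uint8); cv2.fillConvexPoly(Z,cv2.convexHull(px.astype(np.int32)),1)
    k=int(np.ptp(px,0).max()*.14)*2+1; Z=cv2.dilate(Z,np.ones((k,k)))
    keep=[i for i in range(1,n) if st[i,4]>60 and Z[l==i].mean()>.8]
    m=np.isin(l,keep).astype(np.uint8); ys,xs=np.nonzero(m); mid=[(xs.min()+xs.max())/2,(ys.min()+ys.max())/2]
    pts=cv2.findContours(m,0,2)[0]
'''+s[b:].replace("cam.at_z([ce[i]],.03)","cam.at_z([mid],.03)")
s=s.replace("(4,80,50)","(4,80,35)")
open("task.py","w").write(s)
E
python3 - <<'E'
from task import *
v,f,c=grasp((.451,.145,-1.463))
if f<.08: pick(v)
E
```

```text
refined [ 0.4346  0.1522 -1.3875] err 0.365
```

```bash
python3 - <<'E'
from task import *
c=Cam("wrist");m=cmask(c.img)
P=lambda p:c.proj(R.from_euler('z',p[2]).apply(C8)+[p[0],p[1],.022])
n,l,st,ce=cv2.connectedComponentsWithStats(m)
print([(s.tolist()) for s in st[1:] if s[4]>60])
print(P((.451,.145,-1.463)).round().tolist(),c.e)
i=c.img.copy();i[m>0]=(0,255,0);cv2.imwrite("pics/w3.png",i)
E
```

```text
[[27, 0, 19, 11, 95], [106, 0, 11, 12, 68], [127, 1, 13, 21, 98], [132, 0, 13, 7, 68], [153, 1, 20, 12, 104], [183, 0, 14, 11, 79], [268, 0, 78, 42, 2325], [349, 1, 33, 19, 167], [404, 1, 17, 12, 99], [482, 0, 100, 81, 5654], [241, 6, 22, 15, 163], [10, 8, 15, 8, 69], [87, 8, 18, 19, 176], [440, 8, 22, 16, 121], [614, 11, 9, 14, 71], [172, 12, 17, 21, 144], [226, 15, 32, 17, 233], [152, 18, 15, 9, 62], [190, 19, 9, 15, 74], [382, 18, 26, 15, 150], [362, 23, 15, 13, 73], [41, 24, 14, 10, 76], [66, 24, 10, 16, 93], [425, 26, 12, 16, 71], [259, 30, 20, 12, 75], [579, 31, 10, 18, 95], [183, 33, 9, 13, 73], [603, 33, 15, 9, 80], [126, 34, 15, 12, 117], [166, 34, 17, 19, 154], [449, 35, 14, 7, 65], [239, 36, 13, 14, 77], [278, 36, 17, 20, 129], [360, 36, 15, 15, 131], [84, 39, 21, 14, 130], [351, 39, 9, 13, 72], [72, 41, 17, 20, 156], [248, 41, 25, 50, 474], [134, 42, 17, 19, 138], [299, 43, 15, 10, 84], [377, 42, 20, 18, 139], [165, 50, 32, 19, 202], [0, 54, 11, 11, 67], [212, 56, 15, 9, 61], [197, 58, 11, 11, 80], [135, 63, 14, 8, 71], [212, 63, 16, 20, 165], [275, 67, 67, 192, 7151], [1
[... 575 characters left out ...]
12, 103], [565, 143, 11, 9, 64], [151, 148, 13, 10, 80], [216, 156, 13, 12, 95], [129, 159, 12, 10, 62], [619, 182, 21, 12, 134], [605, 192, 7, 13, 62], [621, 196, 11, 11, 62], [629, 205, 11, 12, 63], [603, 219, 10, 13, 62], [617, 224, 15, 13, 102], [605, 253, 24, 43, 500], [571, 254, 15, 17, 162], [233, 257, 18, 15, 89], [627, 264, 13, 18, 111], [279, 266, 17, 34, 241], [249, 274, 17, 13, 119], [66, 290, 12, 9, 61], [44, 295, 12, 13, 72], [310, 300, 9, 15, 84], [592, 302, 48, 13, 186], [279, 308, 14, 20, 102], [110, 380, 13, 12, 94]]
[[292.0, 84.0], [288.0, 82.0], [335.0, 84.0], [338.0, 81.0], [294.0, 242.0], [292.0, 259.0], [333.0, 242.0], [336.0, 259.0]] [0.4439725  0.21027588 0.36267739]
```

View pics/w3.png

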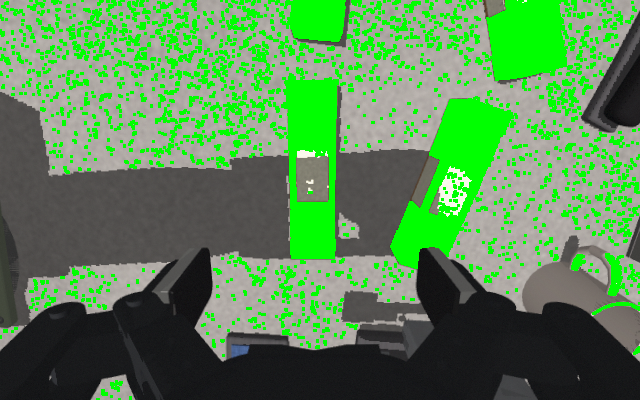

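The overlay shows the counter's warm noise leaking in through the label range, while the brown alone outlines the carton cleanly (287–336, 80–258). I'll use brown only.

```bash
sed -i 's/|cv2.inRange(h,(8,15,165),(40,255,255))//; s/st\[i,4\]>60/st[i,4]>40/' task.py
python3 - <<'E'
from task import *
t=Cam("top")
for g in((.615,.343,-1.206),(.587,.144,-1.777),(.44,.361,-1.567)):
    v,f=refine(t,g);print(v.round(3),round(f,3))
v,f,c=grasp((.451,.145,-1.463))
if f<.09: pick(v)
E
```

```text
[ 0.616  0.342 -1.208] 0.086
[ 0.587  0.143 -1.782] 0.066
[ 0.44   0.367 -1.575] 0.346
refined [ 0.4495  0.1453 -1.4605] err 0.014
grip 0.509 61.6 F [ 0.11 -0.26 -3.73] m_tool [ 0.016  0.104 -0.002] clock 9.3
```

```bash
cat >> task.py <<'E'
def held():
    """tilt check of a held carton: first row and the widths of its brown mask in the wrist view vs. models at several pitches"""
    s=sensors.get_state(); m=q2R(s["orientation"]).inv().apply(s["moment"]); c=Cam("wrist"); W=q2R(s["orientation"])
    n,l,st,ce=cv2.connectedComponentsWithStats(cmask(c.img)[:250]); i=1+np.argmax(st[1:,4]); print("grip",round(s["gripper_width"],3),"m",m.round(3),"mask",st[i])
    for p in(-.3,-.15,0,.15,.3):
        q=c.proj(W.apply(R.from_euler('y',p).apply(C8)+[0,0,-GOFF])+s["tool_pos"])
        h=cv2.convexHull(q.astype(np.float32))[:,0]; print(p,"u",q[:,0].min().round(),q[:,0].max().round(),"top",q[:,1].min().round())
    return c
E
python3 - <<'E'
from task import *
p=sensors.get_state()["tool_pos"];manip.line_to([p[0],p[1],.28],.2);manip.dwell(.5)
c=held();cv2.imwrite("pics/h1.png",c.img)
E
```

```text
grip 0.506 m [-0.012  0.184 -0.055] mask [  237     0   155   250 30363]
-0.3 u 252.0 376.0 top 41.0
-0.15 u 245.0 381.0 top 35.0
0 u 237.0 389.0 top 36.0
0.15 u 227.0 399.0 top 44.0
0.3 u 216.0 410.0 top 37.0
```

View pics/h1.png

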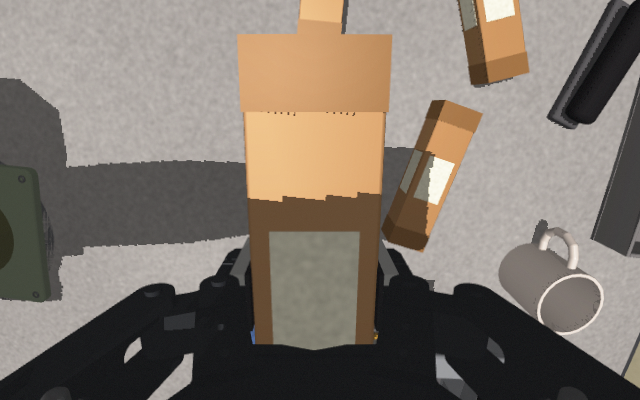

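It shows the carton gripped level at columns 237–391, and the moment puts the heavy end on tool −x. It goes into slot 1 with tool x pointing uphill.

```bash
cat >> task.py <<'E'
def place(slot,s,bx=.091):
    """s=-1: heavy end on tool -x; s=+1: heavy end on tool +x"""
    r,o=bedT(np.load("bed.npy")); M=r.as_matrix(); y=s*M[:,1]; z=-M[:,2]; Q=R.from_matrix(np.c_[np.cross(y,z),y,z])
    at=lambda h:r.apply([bx,-.123+.082*(slot-1),h])+o+GOFF*z
    st=sensors.get_state(); p=st["tool_pos"]
    if p[2]<.26: manip.line_to([p[0],p[1],.28],.25)
    manip.move_to(at(.16),Rq(Q)); manip.line_to(at(.05),.12); manip.dwell(.3)
    st=sensors.get_state(); f0=st["wrist_force"]; print("held",round(st["gripper_width"],3),"m",q2R(st["orientation"]).inv().apply(st["moment"]).round(3))
    for h in np.arange(.036,.013,-.0025):
        manip.line_to(at(h),.03); f=sensors.get_state()["wrist_force"]-f0
        if f@M[:,2]>2: break
    print("down at",round(h,4),f.round(1)); 
    manip.gripper_to(.75); manip.dwell(.2); manip.line_to(at(.15),.15); manip.dwell(.1)
    st=sensors.get_state(); print("clock",round(st["clock"],1),"F",st["wrist_force"].round(1))
E
python3 - <<'E'
from task import *
place(1,-1)
c=Cam("wrist");cv2.imwrite("pics/p1.png",c.img)
E
```

```text
held 0.504 m [-0.041 -0.473  0.048]
down at 0.0185 [-2.9  0.5  5.1]
clock 18.2 F [-0.   0.1  0.3]
```

View pics/p1.png

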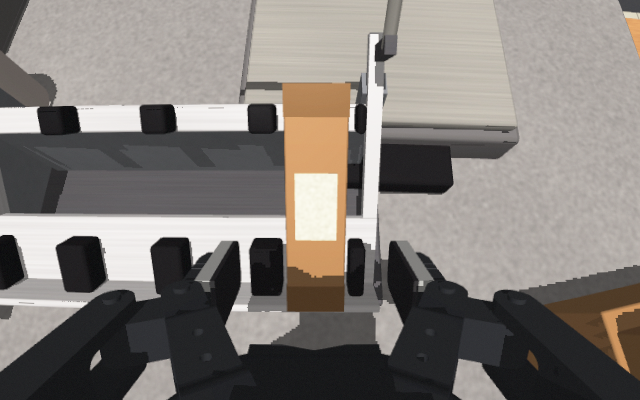

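The carton lies straight in channel 1 (columns 284–349), clear of the blocks. I'll check the empty moment at this tilt, so the sign of my reading is certain, then pick the next one.

```bash
python3 - <<'E'
from task import *
s=sensors.get_state();print("empty tilted m",q2R(s["orientation"]).inv().apply(s["moment"]).round(3))
v,f,c=grasp((.587,.143,-1.782))
s=sensors.get_state();print("empty vert m",q2R(s["orientation"]).inv().apply(s["moment"]).round(3))
cv2.imwrite("pics/w4.png",c.img)
if f<.09: pick(v);manip.dwell(.3);s=sensors.get_state();print("again",q2R(s["orientation"]).inv().apply(s["moment"]).round(3))
E
```

```text
empty tilted m [-0.006 -0.308 -0.007]
refined [ 0.5856  0.1433 -1.7792] err 0.015
empty vert m [-0.015  0.006  0.01 ]
grip 0.511 62.0 F [ 0.26 -0.14 -2.6 ] m_tool [ 0.007 -0.088  0.026] clock 24.3
again [-0.024 -0.094 -0.037]
```

```bash
sed -i 's/if p\[2\]<.26: manip.line_to(\[p\[0\],p\[1\],.28\],.25)/manip.line_to([p[0],p[1],.34],.25); manip.move_to(at(.16)+[0,0,.1],Rq(Q))/' task.py
python3 - <<'E'
from task import *
place(4,1)
c=Cam("wrist");cv2.imwrite("pics/p2.png",c.img)
v,f,c=grasp((.44,.361,-1.567))
if f<.09: pick(v);manip.dwell(.3);s=sensors.get_state();print("again",q2R(s["orientation"]).inv().apply(s["moment"]).round(3))
E
```

```text
held 0.506 m [-0.058  0.437  0.033]
down at 0.0185 [-0.5 -0.2  2.9]
clock 33.8 F [-0.1  0.6 -0.3]
refined [ 0.4381  0.3566 -1.5561] err 0.015
grip 0.508 61.8 F [ 0.71  0.25 -3.33] m_tool [-0.001 -0.084 -0.023] clock 40.5
again [-0.002 -0.159 -0.012]
```

View pics/p2.png

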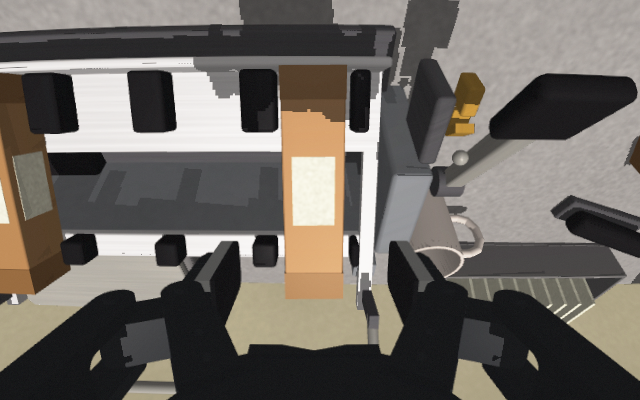

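Carton 2 lies flat in channel 4 (columns 280–346), down against the lip. Carton 3 is also heavy on tool +x, so it goes into slot 3.

```bash
python3 - <<'E'
from task import *
place(3,1)
c=Cam("wrist");cv2.imwrite("pics/p3.png",c.img)
t=Cam("top");v,f=refine(t,(.616,.342,-1.208));print("top",v.round(3),round(f,3))
v,f,c=grasp((.616,.342,-1.208));cv2.imwrite("pics/w5.png",c.img)
if f<.05: pick(v);manip.dwell(.3);s=sensors.get_state();print("again",q2R(s["orientation"]).inv().apply(s["moment"]).round(3))
E
```

```text
held 0.505 m [ 0.02   0.392 -0.025]
down at 0.0185 [-2.5  1.   4. ]
clock 50.3 F [ 0.6  0.1 -0.5]
top [ 0.614  0.342 -1.207] 0.078
refined [ 0.6138  0.3419 -1.1971] err 0.013
grip 0.508 62.4 F [-0.09 -0.1  -3.31] m_tool [ 0.017  0.106 -0.068] clock 56.8
again [-0.011  0.124  0.03 ]
```

```bash
python3 - <<'E'
from task import *
place(2,-1)
r,o=bedT(np.load("bed.npy"))
s=sensors.get_state();manip.line_to(s["tool_pos"]+[-.02,0,.12],.2)
c=Cam("wrist");cv2.imwrite("pics/p4.png",c.img)
E
```

```text
held 0.513 m [ 0.021 -0.381 -0.009]
down at 0.0185 [-4.1  2.   3.9]
clock 66.3 F [ 0.3  0.4 -0.8]
```

View pics/p4.png

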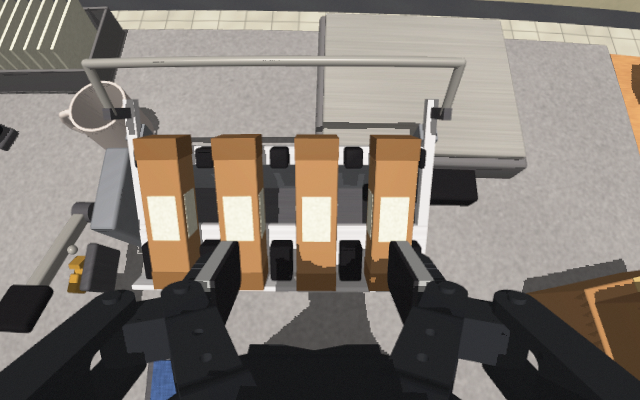

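All four lie in their channels with the upper ends level at row 135, and the lever is still up, its pad at (22,308). Now I'll press the lever.

```bash
python3 - <<'E'
from task import *
manip.gripper_to(0.0)
pad=np.array([.493,-.009,.170]);Q=Rq(down(np.pi/2))
s=sensors.get_state();manip.move_to([.47,-.15,.33],Q)
manip.move_to(pad+[0,0,.06],Q);manip.dwell(.3)
f0=sensors.get_state()["wrist_force"]
manip.line_to(pad+[0,0,.012],.08)
a0=np.radians(29)
for th in np.arange(-.02,.68,.03):
    a=a0-th; P=pad+[-.125*(np.cos(a)-np.cos(a0)),0,.125*(np.sin(a)-np.sin(a0))]
    manip.line_to(P,.05); s=sensors.get_state();f=s["wrist_force"]-f0
    print(round(th,2),P.round(3),f.round(1))
    if f[2]>22: break
manip.dwell(.4)
s=sensors.get_state();p=s["tool_pos"];print("held F",(s["wrist_force"]-f0).round(1),p.round(3))
manip.line_to(p+[0,0,.015],.05);print("up F",(sensors.get_state()["wrist_force"]-f0).round(1))
manip.line_to(p+[-.03,0,.2],.15);manip.dwell(.5)
c=Cam("top");cv2.imwrite("pics/e_t.png",c.img);print(sensors.get_state()["clock"])
manip.move_to([.40,-.15,.40],Q)
c=Cam("wrist");cv2.imwrite("pics/e_w.png",c.img)
E
```

```text
-0.02 [ 0.494 -0.009  0.172] [2.5 0.4 2.9]
0.01 [ 0.492 -0.009  0.169] [ 2.9 -0.4  2.8]
0.04 [ 0.491 -0.009  0.166] [ 1.8 -0.9  3. ]
0.07 [ 0.489 -0.009  0.162] [ 1.3 -0.   2.9]
0.1 [ 0.487 -0.009  0.159] [ 0.9 -0.1  3.3]
0.13 [ 0.486 -0.009  0.155] [1.  0.8 3.8]
0.16 [ 0.485 -0.009  0.152] [ 0.3 -0.1  3.9]
0.19 [ 0.484 -0.009  0.148] [1.  0.  3.6]
0.22 [ 0.482 -0.009  0.145] [-0.3 -0.2  4.4]
0.25 [ 0.481 -0.009  0.141] [0.6 0.2 3.5]
0.28 [ 0.481 -0.009  0.137] [-0.2 -0.1  4.2]
0.31 [ 0.48  -0.009  0.134] [ 0.3 -0.3  4.7]
0.34 [ 0.479 -0.009  0.13 ] [-0.6 -0.1  4.5]
0.37 [ 0.478 -0.009  0.126] [-1.1 -0.3  5.5]
0.4 [ 0.478 -0.009  0.123] [-1.1 -1.2  5. ]
0.43 [ 0.478 -0.009  0.119] [-0.5  0.3  0.6]
0.46 [ 0.477 -0.009  0.115] [-0.9  1.1  4. ]
0.49 [ 0.477 -0.009  0.111] [-1.6 -0.8  6.2]
0.52 [ 0.477 -0.009  0.108] [-8.4  0.6 19.6]
0.55 [ 0.477 -0.009  0.104] [-17.8   2.4  42.8]
held F [-17.9   2.6  42. ] [ 0.477 -0.009  0.11 ]
up F [-0.4  0.  -0.5]
79.8
```

View pics/e_w.png

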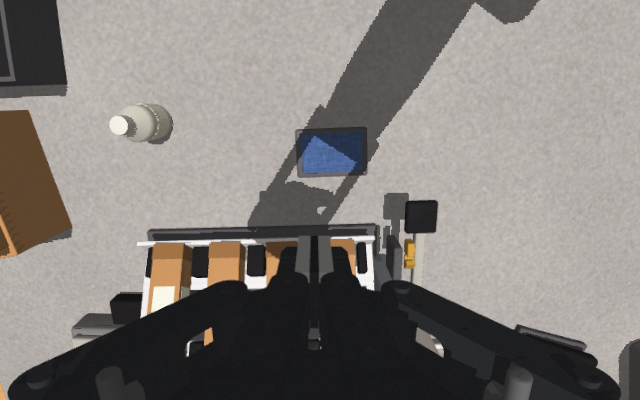

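The pawl drop showed in the force at about 0.43, and the stop came after it. In this view the pad at (421,217) stays low. I'll check the keeper and the pad in the top view.

```bash
python3 - <<'E'
from task import *
c=Cam("top")
cv2.imwrite("pics/e_c.png",cv2.resize(c.img[140:240,310:470],None,fx=5,fy=5,interpolation=cv2.INTER_CUBIC))
print("pad expected latched/raised px",c.proj([[.477,-.009,.11],[.493,-.009,.171]]))
E
```

```text
pad expected latched/raised px [[323.3348888  236.90545215]
 [323.96798086 229.3020795 ]]
```

View pics/e_c.png

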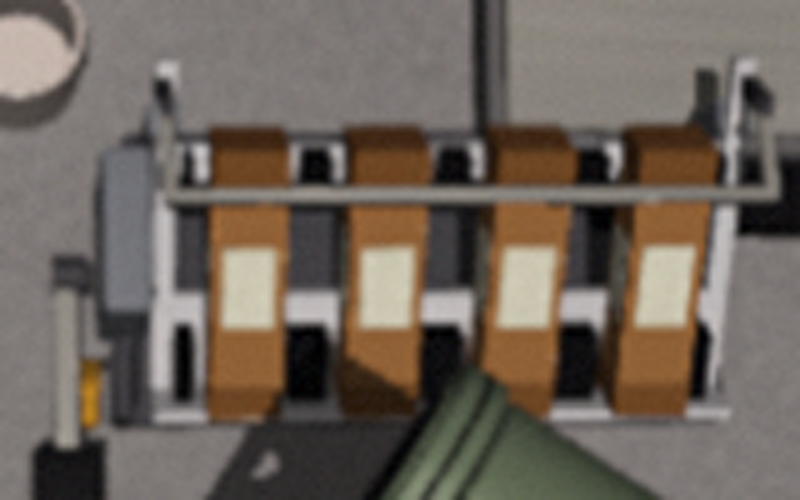

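The keeper bar (crop row 193) lies over all four cartons. The pad's centre, at about crop row 480 (pixel row 236), matches the latched position. Handing in.

```bash
python3 -c "
from bench import manip, viewer, sensors
print(manip.job_done())"
```

```text
the job is handed in; nothing more can be done
None
```

All four cartons are in the rack, one to a channel and heavy end down by feel, with the lever latched and the keeper bar closed over them. The job is handed in, and no verdict came back.

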